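# Roll a conveyor roller up the loading ramp to its stop

## Task

Push the steel conveyor roller up the yellow-sided loading ramp until it is right up against the stop at the top and the red spring catch has popped up behind it, so that it stays there when you let go. Push it slowly and steadily with the fingers, without ramming it and without letting it get away and run back down the ramp; do not lift it off the ramp, and leave the capacitor, the pipe tee and the blue tin beside the ramp where they are.

Things in the scene. Friction and masses are not known exactly. Their poses are not given: they have to be found in the camera images.
- stand: Fixed grey base plate of the loading ramp, bolted down, 250 x 150 x 8 mm. Origin at the centre of its underside on the table; its x axis points the way the ramp rises, y across it.
- ramp: Running surface of the fixed ramp, 225 mm long, rising at 9 degrees. Origin in the middle of the surface, 45 mm above the table over the base's centre; x points up the slope, y across it (level), z square to the surface. Two aluminium runners with a 32 mm slot between (y -16 to +16). Yellow side cheeks, 12 mm above the surface, inner faces at y = -48 and +48, outer at -56 and +56.
- foot_bar (a point): Top of the low steel bar across the foot of the ramp, at x = -101 mm of the ramp, 8 mm above the surface; it keeps the roller from rolling off the lower end.
- stop (a point): Middle of the end stop's face at the top of the ramp: x = +105 mm, z = +32 of the ramp, level with the roller's axis. Two rubber buffers on a yellow plate whose top is 43 mm above the surface. The roller's centre is at x = +73 of the ramp when it touches them.
- roller: Loose steel conveyor roller with black end caps, 64 mm diameter, 90 mm long, about 0.5 kg. Origin at its centre, y along its axis (level, across the ramp); x and z turn as it rolls. On the ramp its centre lies 32 mm above the surface; at the start it rests on the foot bar with its centre at x = -78 of the ramp. Its polished surface is slippery (friction about 0.4, on fingers too) and it rolls very freely.
- catch (a joint): Red spring catch, 24 mm wide, in the slot, hinged at x = +8 mm, z = -12 of the ramp. 0 rad = up; about 0.23 = pressed flush by the roller rolling over it (1 to 2 N at the tip, less than the roller's weight). It springs up behind the roller only when the roller's centre is within about 3 mm of its place at the stop, and then holds it; the roller may settle back 3 mm on it.
- catch_tip (a point): Top of the catch's tip, at x = +46, z = +9 of the ramp when up.
- capacitor_al: Bystander, loose: white and silver motor capacitor, a can 48 mm in diameter and 117 mm tall, standing. Origin at the centre of its underside.
- tee_25: Bystander, loose: white plastic pipe tee, 62 x 82 x 41 mm, lying. Origin at the centre of its underside.
- blue_tin: Bystander, loose: blue tin, 68 mm in diameter, 92 mm tall, standing. Origin at the centre of its underside.
Things that resemble listed ones, but are neither listed nor needed, are in the scene too. What is shaped like the roller but purple is not meant.

How it is judged:
By the outcome, as a careful person would: the job done as asked, in the order asked, and still so for the second after the job is handed in, with the robot touching nothing.
It also fails if it takes over 38 s, if anything falls off the work surface, if the arm or the gripper's body presses on something with over 40 N, if the wrist force passes 120 N, or if a joint passes its speed limit or range.

## Robot

A 7-joint arm with a two-finger parallel gripper is mounted at the origin on a cart in front of the work surface, level with it; the furniture and walls round the work are solid. World frame = base frame: x ahead of the robot, y to its left, z up, the work surface at z = 0. Lengths are in m, angles in rad, forces in N, time in s.
With the tool pointing down it reaches from about 0.425 to 0.925 m from the base axis. Payload 6.8 kg.
Tool frame: the origin (TCP) lies midway between the tips of the shut fingers; the grasp point (between the pads) lies 19 mm behind it; z points along the fingers, y is the line along which they close (so a half turn about z gives the same grasp; the last joint's range is limited). The gripper opens to 85 mm and grips with 20 to 120 N. Pads are 22 mm wide; open, the fingers measure 114 mm over their backs; the gripper's body (76 mm by 85 mm) begins 54 mm behind the grasp point. The pads swing forward as they close: fully open they stand 13 mm farther back than shut.
Start: joints at [-1.282, 0.477, 0.022, 1.555, -0.011, 1.109, -0.083], TCP at [0.261, 0.623, 0.231] pointing down, gripper open.
Joint ranges: [-2.96, 2.96], [-0.34, 2.1], [-1.41, 1.46], [0.24, 2.44], [-1.37, 4.51], [0.17, 1.92], [-2.96, 2.96]. Speed limits (rad/s): [2.39, 2.39, 3.14, 3.14, 3.14, 3.14, 3.14].

## Interface

Orientations are given as a unit quaternion [w, x, y, z].
In Python, from station import bot gives the robot as it stands.
- The arm moves only by the tool jog_arm, never from a script. Its argument "rows" is a list of rows, each an object of numbers: "fingers": the finger opening in mm, from 0 to 85.4; "x", "y", "z": the shift along the tool's x, y, z in mm; "ax", "ay", "az": the turn, a rotation vector about the tool's x, y, z in degrees. A call has exactly 8 rows; each row shifts and turns the commanded pose from where the row before left it, along the tool's axes as they then stand; what a row does not reach is not made up. A row lasts 1/10 s, in which the tool goes at most 50 mm and 8.59 degrees, less where a joint would pass 70% of its speed; a pose out of reach is approached as far as the arm can. A call with a gripper value outside its range is refused whole. The fingers move at their own pace and stop on an object; "force" is the grip in N (left out, the last holds). Time passes only in rows, so rows that do not move let the fingers close, or fill a call up. It gives the time, the measured TCP pose, the force, the opening and the grip force at its end, in the units of the state.
- bot.get_obs(): the state, without advancing time (a new reading comes with each control period).
- bot.read_camera(name): name is "side" or "top"; returns a dict with "pixels" (400x640x3 uint8, red, green, blue), "vertical_fov" (degrees; the focal length in pixels is half the picture's height over the tangent of half this angle, whatever the lens; pixels are square), "cx", "cy" (the principal point, pixels), "world_from_camera" (4x4, takes a point from camera to world coordinates). Camera axes: x right, y down, z forward; pixel columns grow to the right and rows downward; lengths in m; the calibration is good to about 2 mm. A picture is of the moment at which its call begins. There is no depth.
- bot.hand_in(): hands the job in; it is judged then, once.
The state is a dict: "t": time; "q": joint angles; "joint_vel": joint speeds; "joint_torque": joint torques, N m; "eef_pos": TCP position; "tool_rot": TCP orientation; "contact_force": force on the tool from outside, world axes, zero at the start; "torque": the same for the moment, N m; "gripper_width": opening from 0.0 (shut) to 1.0 (fully open); "grasp_force": force on a finger pad.
Only numpy, scipy, OpenCV 4.12 (cv2) and the standard library are available. Lean on these libraries where they do the work, as an engineer would, in place of code of your own. Each camera call takes 0.05 s, during which the arm holds its last target. There are 200 camera calls.

## Working session

There is one attempt and no reset: what is moved stays moved. The work goes in short steps, Python scripts to look and compute and a tool call to move; the robot and the scene stay as the last step left them, time stands still between calls to the robot, and variables do not carry over. Pictures are saved under pics/ and viewed, at most 10 in all, crops included, and the job is handed in when it is done.

Besides the shell and the picture viewer there is one more tool, called after "Call:" as name([rows], argument=value, ...), one row to a line, values as JSON. jog_arm: Moves the arm, as the interface text tells. Its arguments: {"type":"object","properties":{"rows":{"type":"array","items":{"type":"object","properties":{"fingers":{"type":"number"},"x":{"type":"number"},"y":{"type":"number"},"z":{"type":"number"},"ax":{"type":"number"},"ay":{"type":"number"},"az":{"type":"number"}}}},"force":{"type":"number"}},"required":["rows"]}

```bash
mkdir -p pics; ls
cat > h.py <<'E'
import numpy as np, cv2
from station import bot
def cam(n,save=None):
    c=bot.read_camera(n); im=c["pixels"][:,:,::-1].copy()
    if save: cv2.imwrite(save,im)
    f=im.shape[0]/2/np.tan(np.radians(c["vertical_fov"])/2)
    return im,(f,c["cx"],c["cy"],np.array(c["world_from_camera"]))
def ray(k,u,v):
    f,cx,cy,T=k; d=T[:3,:3]@np.array([(u-cx)/f,(v-cy)/f,1]); return T[:3,3],d/np.linalg.norm(d)
def plane(k,u,v,z):
    o,d=ray(k,u,v); return o+d*(z-o[2])/d[2]
def proj(k,p):
    f,cx,cy,T=k; q=T[:3,:3].T@(np.asarray(p)-T[:3,3]); return np.array([cx+f*q[0]/q[2],cy+f*q[1]/q[2]])
def tri(k1,p1,k2,p2):
    o1,d1=ray(k1,*p1);o2,d2=ray(k2,*p2)
    s=np.linalg.lstsq(np.c_[d1,-d2],o2-o1,rcond=None)[0]
    a=o1+s[0]*d1;b=o2+s[1]*d2; return (a+b)/2,np.linalg.norm(a-b)
E
python3 - <<'E'
from h import *
for n in("side","top"):
    im,k=cam(n,f"pics/{n}0.png"); print(n,k)
o=bot.get_obs(); print(o["t"],o["eef_pos"],o["tool_rot"],o["contact_force"],o["gripper_width"])
E
```

```text
pics
side (np.float64(481.30341869822047), 325.0876459319301, 195.77371236324666, array([[ 0.89019356, -0.22232631,  0.39765115,  0.15334428],
       [-0.45551084, -0.41886825,  0.7855312 , -0.8380129 ],
       [-0.00808081, -0.88040923, -0.47414586,  0.62021263],
       [ 0.        ,  0.        ,  0.        ,  1.        ]]))
top (np.float64(396.39262515066576), 313.7947628060599, 200.8117367836703, array([[-0.02089208, -0.98494885,  0.17157877,  0.44487078],
       [-0.99977956,  0.0202236 , -0.00564324,  0.02697732],
       [ 0.00208836, -0.17165885, -0.98515424,  0.91761855],
       [ 0.        ,  0.        ,  0.        ,  1.        ]]))
0.1 [0.26069255 0.62205791 0.23041634] [-8.99844595e-05  1.97108192e-01  9.80381394e-01 -8.21598865e-04] [-0.17262468 -0.18840096  0.12203998] 1.003148115643211
```

View pics/side0.png

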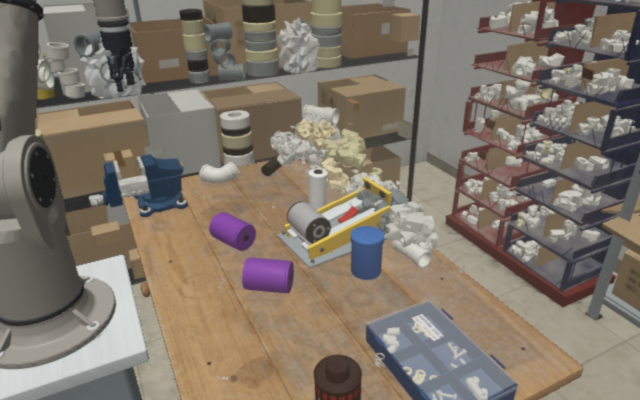

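View pics/top0.png

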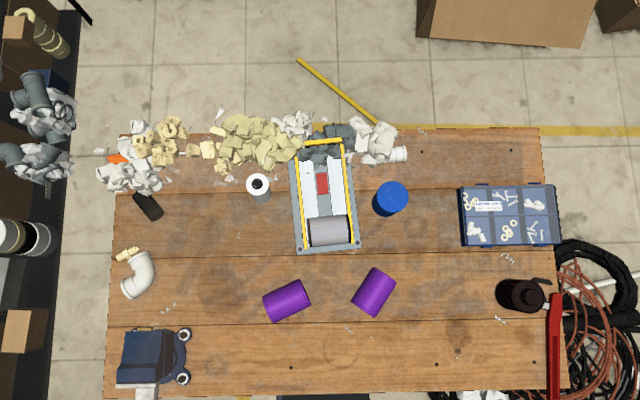

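The side view shows the grey roller with black caps on the yellow ramp at (309,220). The purple look-alikes are at (232,230) and (268,275). The top view has the roller at (330,230), the purple ones at (287,301) and (374,292), the capacitor at (258,185) and the tin at (391,198). The grey one lying on the ramp is the one meant. I'll confirm it in an enlarged crop.

Run:
```python
import cv2,numpy as np
t=cv2.imread("pics/top0.png")[125:265,240:420]; s=cv2.imread("pics/side0.png")[160:275,265:445]
t=cv2.resize(t,None,fx=2.2,fy=4,interpolation=2) if 0 else cv2.resize(t,(386,300),interpolation=cv2.INTER_CUBIC)
t=cv2.resize(cv2.imread("pics/top0.png")[130:260,280:410],(400,400),interpolation=cv2.INTER_CUBIC)
s=cv2.resize(cv2.imread("pics/side0.png")[165:275,275:405],(400,338),interpolation=cv2.INTER_CUBIC)
o=np.zeros((400,800,3),np.uint8);o[:,:400]=t;o[:338,400:]=s
cv2.imwrite("pics/crop0.png",o)
```

```text
(no output)
```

View pics/crop0.png

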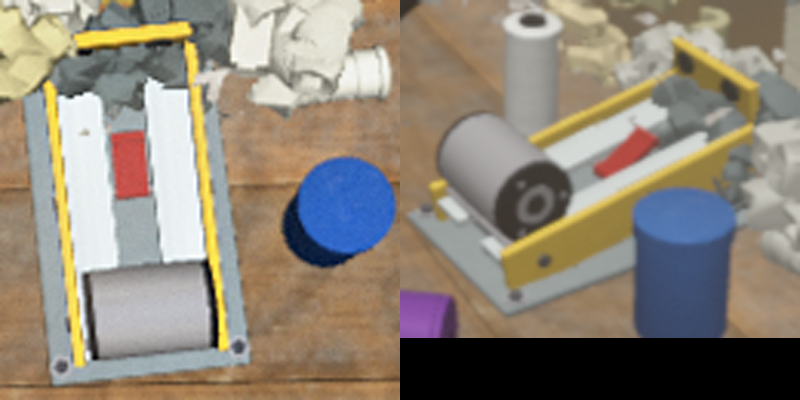

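The crop confirms the grey steel roller with black end caps, resting at the foot of the ramp. The red catch is up in the slot, and rubble-like clutter shows near the top end. Next I measure the ramp pose from the stand corners, cheeks and stop.

Run:
```python
from h import *
it,kt=cam("top");is_,ks=cam("side")
A=plane(kt,297.9,254.5,.008);B=plane(kt,361.3,247,.008);print("corners",A,B,np.linalg.norm(A-B))
# stand base edge -> frame
y=(A-B);y/=np.linalg.norm(y);x=np.array([y[1],-y[0],0]);print("yaw from base",np.degrees(np.arctan2(x[1],x[0])))
C=(A+B)/2+.125*x;print("centre",C)
print("stop far/near tri",tri(kt,(304.4,143),ks,(364.4,178)),tri(kt,(341.8,139.1),ks,(391,194)))
# yellow cheeks in top: fit lines
h=cv2.cvtColor(it,cv2.COLOR_BGR2HSV)
m=((h[...,0]>18)&(h[...,0]<32)&(h[...,1]>150)&(h[...,2]>120))
c9,s9=np.cos(np.radians(9)),np.sin(np.radians(9))
L=[]
for lo,hi in((285,312),(338,362)):
    vs,us=np.nonzero(m[165:240,lo:hi]);vs=vs+165;us=us+lo
    p=np.polyfit(vs,us,1);r=us-np.polyval(p,vs);k=abs(r)<4;p=np.polyfit(vs[k],us[k],1);L.append(p)
    # cast two rays on the inclined cheek-top plane (12 mm above surface)
    n=np.array([-s9*x[0],-s9*x[1],c9]);q=np.array([C[0],C[1],.045])+.012*n
    for v in(170,235):
        o,d=ray(kt,np.polyval(p,v),v);P=o+d*(n@(q-o))/(n@d);print("cheek",P)
# roller grey silhouette in top: project model guess
for yaw in [np.degrees(np.arctan2(x[1],x[0]))]:
    X=np.array([c9*x[0],c9*x[1],s9]);n=np.array([-s9*x[0],-s9*x[1],c9]);O=np.array([C[0],C[1],.045])
    for nm,a,b,c in(("roller+45",-78,45,32),("roller-45",-78,-45,32),("tip",46,0,9),("stopL",105,56,43),("stopR",105,-56,43),("end R",-112,-56,12),("end L",-112,56,12)):
        P=O+X*a/1e3+y*b/1e3+n*c/1e3;print(nm,P.round(4),proj(kt,P).round(1),proj(ks,P).round(1))
```

```text
corners [0.480059   0.06051734 0.008     ] [ 0.49402851 -0.0844539   0.008     ] 0.14564273642453282
yaw from base 5.5040607456045825
centre [6.11467434e-01 2.12545834e-05 8.00000000e-03]
stop far/near tri (array([0.70715738, 0.04074992, 0.11151131]), np.float64(0.0057234072177088135)) (array([ 0.72256501, -0.04165814,  0.10139667]), np.float64(0.0045615351559966785))
cheek [0.66302901 0.05732412 0.06614901]
cheek [0.52102759 0.04462632 0.04356899]
cheek [ 0.66139079 -0.04607534  0.06431993]
cheek [ 0.5190287  -0.05982727  0.04166703]
roller+45 [0.5255 0.0369 0.0644] [307.6 232. ] [297.6 213.3]
roller-45 [ 0.5341 -0.0526  0.0644] [349.  227.2] [318.4 231.1]
tip [0.6553 0.0042 0.0611] [321.2 173.5] [354.  207.7]
stopL [0.7026 0.0651 0.1039] [292.6 147.6] [358.7 177. ]
stopR [ 0.7134 -0.0464  0.1039] [344.7 141.8] [387.9 195.1]
end R [ 0.5049 -0.0665  0.0393] [354.7 241.4] [309.1 247.7]
end L [0.4941 0.045  0.0393] [304.3 247.4] [284.1 224.4]
```

Call:
jog_arm([
  {"az": -7.0,"z": -10,"fingers": 40},
  {"az": -7.0,"z": -10,"fingers": 40},
  {"az": -7.0,"z": -10,"fingers": 40},
  {"az": -7.0,"z": -10,"fingers": 40},
  {"x": -20,"y": -35,"fingers": 40},
  {"x": -20,"y": -35,"fingers": 40},
  {"x": -20,"y": -35,"fingers": 40},
  {"x": -20,"y": -35,"fingers": 40},
], force=30)

```text
invalid input
```

Call:
jog_arm([
  {"x": -8,"y": -42},
  {"x": -8,"y": -42},
  {"x": -8,"y": -42},
  {"x": -8,"y": -42},
  {"x": -8,"y": -42},
  {"x": -8,"y": -42},
  {"x": -8,"y": -42},
  {"x": -8,"y": -42},
])

```text
invalid input
```

Call:
jog_arm([
  {"x": 0,"y": 0,"z": -10,"ax": 0,"ay": 0,"az": -7,"fingers": 40},
  {"x": 0,"y": 0,"z": -10,"ax": 0,"ay": 0,"az": -7,"fingers": 40},
  {"x": 0,"y": 0,"z": -10,"ax": 0,"ay": 0,"az": -7,"fingers": 40},
  {"x": 0,"y": 0,"z": -10,"ax": 0,"ay": 0,"az": -7,"fingers": 40},
  {"x": -20,"y": -35,"z": 0,"ax": 0,"ay": 0,"az": 0,"fingers": 40},
  {"x": -20,"y": -35,"z": 0,"ax": 0,"ay": 0,"az": 0,"fingers": 40},
  {"x": -20,"y": -35,"z": 0,"ax": 0,"ay": 0,"az": 0,"fingers": 40},
  {"x": -20,"y": -35,"z": 0,"ax": 0,"ay": 0,"az": 0,"fingers": 40},
], force=30)

```text
t: 1.0
eef_pos: [0.3541, 0.489, 0.2712]
tool_rot: [-0.0, -0.046, 0.999, -0.0]
contact_force: [1.2, 0.9, 0.1]
gripper_width: 0.467
grasp_force: 0.0
```

Call:
jog_arm([
  {"x": -5,"y": -43,"z": 0,"ax": 0,"ay": 0,"az": 0,"fingers": 40},
  {"x": -5,"y": -43,"z": 0,"ax": 0,"ay": 0,"az": 0,"fingers": 40},
  {"x": -5,"y": -43,"z": 0,"ax": 0,"ay": 0,"az": 0,"fingers": 40},
  {"x": -5,"y": -43,"z": 0,"ax": 0,"ay": 0,"az": 0,"fingers": 40},
  {"x": -5,"y": -43,"z": 0,"ax": 0,"ay": 0,"az": 0,"fingers": 40},
  {"x": -5,"y": -43,"z": 0,"ax": 0,"ay": 0,"az": 0,"fingers": 40},
  {"x": -5,"y": -43,"z": 0,"ax": 0,"ay": 0,"az": 0,"fingers": 40},
  {"x": -5,"y": -43,"z": 0,"ax": 0,"ay": 0,"az": 0,"fingers": 40},
])

```text
t: 1.8
eef_pos: [0.4248, 0.1498, 0.2714]
tool_rot: [0.0, -0.046, 0.999, 0.0]
contact_force: [2.0, 0.6, 0.4]
gripper_width: 0.474
grasp_force: 0.0
```

Call:
jog_arm([
  {"x": -6,"y": -42,"z": 0,"ax": 0,"ay": 0,"az": 0,"fingers": 40},
  {"x": -6,"y": -42,"z": 0,"ax": 0,"ay": 0,"az": 0,"fingers": 40},
  {"x": -6,"y": -42,"z": 0,"ax": 0,"ay": 0,"az": 0,"fingers": 40},
  {"x": -6,"y": -42,"z": 0,"ax": 0,"ay": 0,"az": 0,"fingers": 40},
  {"x": 0,"y": 0,"z": 0,"ax": 0,"ay": 0,"az": 0,"fingers": 40},
  {"x": 0,"y": 0,"z": 30,"ax": 0,"ay": 0,"az": 0,"fingers": 40},
  {"x": 0,"y": 0,"z": 30,"ax": 0,"ay": 0,"az": 0,"fingers": 40},
  {"x": 0,"y": 0,"z": 0,"ax": 0,"ay": 0,"az": 0,"fingers": 40},
])

```text
t: 2.6
eef_pos: [0.4613, -0.0132, 0.2083]
tool_rot: [-0.003, -0.046, 0.999, -0.0]
contact_force: [-0.1, 0.1, -0.1]
gripper_width: 0.471
grasp_force: 0.0
```

Call:
jog_arm([
  {"x": 0,"y": 0,"z": 25,"ax": 0,"ay": 0,"az": 0,"fingers": 40},
  {"x": 0,"y": 0,"z": 25,"ax": 0,"ay": 0,"az": 0,"fingers": 40},
  {"x": 0,"y": 0,"z": 25,"ax": 0,"ay": 0,"az": 0,"fingers": 40},
  {"x": 0,"y": 0,"z": 25,"ax": 0,"ay": 0,"az": 0,"fingers": 40},
  {"x": 0,"y": 0,"z": 25,"ax": 0,"ay": 0,"az": 0,"fingers": 40},
  {"x": 0,"y": 0,"z": 20,"ax": 0,"ay": 0,"az": 0,"fingers": 40},
  {"x": 0,"y": 0,"z": 12,"ax": 0,"ay": 0,"az": 0,"fingers": 40},
  {"x": 0,"y": 0,"z": 0,"ax": 0,"ay": 0,"az": 0,"fingers": 40},
])

```text
t: 3.4
eef_pos: [0.4639, -0.0131, 0.0539]
tool_rot: [-0.001, -0.046, 0.999, 0.0]
contact_force: [-0.2, 0.1, 0.4]
gripper_width: 0.467
grasp_force: 0.0
```

Run:
```python
from h import *
a,_=cam("side");b,_=cam("top")
o=np.zeros((400,800,3),np.uint8)
o[:,:400]=cv2.resize(a[165:275,265:375],(400,400));o[:,400:]=cv2.resize(b[150:260,275:385],(400,400))
cv2.imwrite("pics/p1.png",o);print(bot.get_obs()["eef_pos"],bot.get_obs()["contact_force"])
```

```text
[ 0.46481541 -0.01324091  0.05513549] [0.44245696 0.16430235 1.11520669]
```

View pics/p1.png

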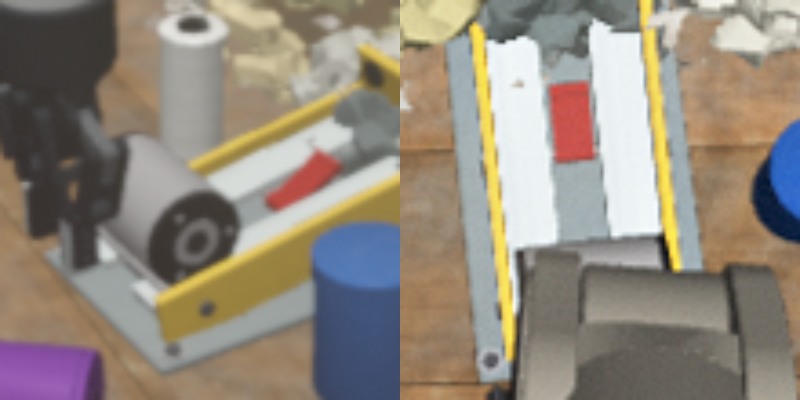

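The fingers stand behind the roller and clear of it. In the crop, the finger is at (85,200) and the roller cap at (195,245). I close in slowly.

Call:
jog_arm([
  {"x": -2,"y": 0,"z": 5,"ax": 0,"ay": 0,"az": 0,"fingers": 40},
  {"x": -3,"y": 0,"z": 0,"ax": 0,"ay": 0,"az": 0,"fingers": 40},
  {"x": -3,"y": 0,"z": 0,"ax": 0,"ay": 0,"az": 0,"fingers": 40},
  {"x": -3,"y": 0,"z": 0,"ax": 0,"ay": 0,"az": 0,"fingers": 40},
  {"x": -3,"y": 0,"z": 0,"ax": 0,"ay": 0,"az": 0,"fingers": 40},
  {"x": -2,"y": 0,"z": 0,"ax": 0,"ay": 0,"az": 0,"fingers": 40},
  {"x": -2,"y": 0,"z": 0,"ax": 0,"ay": 0,"az": 0,"fingers": 40},
  {"x": -2,"y": 0,"z": 0,"ax": 0,"ay": 0,"az": 0,"fingers": 40},
])

```text
t: 4.3
eef_pos: [0.4841, -0.0116, 0.0493]
tool_rot: [-0.0, -0.046, 0.999, 0.0]
contact_force: [-0.5, 0.6, -0.0]
gripper_width: 0.465
grasp_force: 0.0
```

Call:
jog_arm([
  {"x": -1.5,"y": 0,"z": -0.2,"ax": 0,"ay": 0,"az": 0,"fingers": 40},
  {"x": -1.5,"y": 0,"z": -0.2,"ax": 0,"ay": 0,"az": 0,"fingers": 40},
  {"x": -1.5,"y": 0,"z": -0.2,"ax": 0,"ay": 0,"az": 0,"fingers": 40},
  {"x": -1.5,"y": 0,"z": -0.2,"ax": 0,"ay": 0,"az": 0,"fingers": 40},
  {"x": -1.5,"y": 0,"z": -0.2,"ax": 0,"ay": 0,"az": 0,"fingers": 40},
  {"x": -1.5,"y": 0,"z": -0.2,"ax": 0,"ay": 0,"az": 0,"fingers": 40},
  {"x": -1.5,"y": 0,"z": -0.2,"ax": 0,"ay": 0,"az": 0,"fingers": 40},
  {"x": -1.5,"y": 0,"z": -0.2,"ax": 0,"ay": 0,"az": 0,"fingers": 40},
])

```text
t: 5.1
eef_pos: [0.496, -0.0105, 0.0509]
tool_rot: [-0.0, -0.046, 0.999, 0.0]
contact_force: [-1.9, -1.1, 0.8]
gripper_width: 0.466
grasp_force: 1.2
```

Run:
```python
from h import *
a,_=cam("side");b,_=cam("top")
o=np.zeros((400,800,3),np.uint8)
o[:,:400]=cv2.resize(a[165:275,265:375],(400,400));o[:,400:]=cv2.resize(b[150:260,275:385],(400,400))
cv2.imwrite("pics/p2.png",o);print(bot.get_obs()["eef_pos"],bot.get_obs()["contact_force"])
```

```text
[ 0.49643533 -0.01047004  0.05097694] [-0.70702967 -0.23549799  0.70717789]
```

View pics/p2.png

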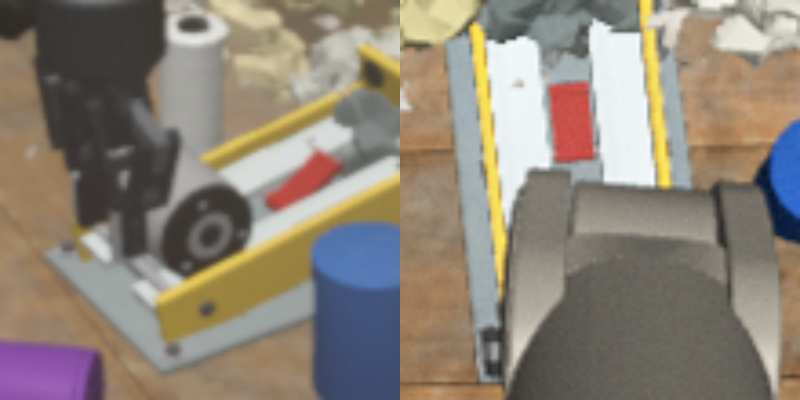

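Contact is made: the roller cap has moved from (195,245) to (208,235) in the crop. I now push up the slope at 30 mm/s.

Call:
jog_arm([
  {"x": -2,"y": 0,"z": -0.3,"ax": 0,"ay": 0,"az": 0,"fingers": 40},
  {"x": -2.5,"y": 0,"z": -0.4,"ax": 0,"ay": 0,"az": 0,"fingers": 40},
  {"x": -3,"y": 0,"z": -0.5,"ax": 0,"ay": 0,"az": 0,"fingers": 40},
  {"x": -3,"y": 0,"z": -0.5,"ax": 0,"ay": 0,"az": 0,"fingers": 40},
  {"x": -3,"y": 0,"z": -0.5,"ax": 0,"ay": 0,"az": 0,"fingers": 40},
  {"x": -3,"y": 0,"z": -0.5,"ax": 0,"ay": 0,"az": 0,"fingers": 40},
  {"x": -3,"y": 0,"z": -0.5,"ax": 0,"ay": 0,"az": 0,"fingers": 40},
  {"x": -3,"y": 0,"z": -0.5,"ax": 0,"ay": 0,"az": 0,"fingers": 40},
])

```text
t: 6.0
eef_pos: [0.5186, -0.0084, 0.0546]
tool_rot: [-0.0, -0.046, 0.999, 0.0]
contact_force: [-2.1, -0.8, 1.7]
gripper_width: 0.472
grasp_force: 1.2
```

Call:
jog_arm([
  {"x": -3,"y": 0,"z": -0.5,"ax": 0,"ay": 0,"az": 0,"fingers": 40},
  {"x": -3,"y": 0,"z": -0.5,"ax": 0,"ay": 0,"az": 0,"fingers": 40},
  {"x": -3,"y": 0,"z": -0.5,"ax": 0,"ay": 0,"az": 0,"fingers": 40},
  {"x": -3,"y": 0,"z": -0.5,"ax": 0,"ay": 0,"az": 0,"fingers": 40},
  {"x": -3,"y": 0,"z": -0.5,"ax": 0,"ay": 0,"az": 0,"fingers": 40},
  {"x": -3,"y": 0,"z": -0.5,"ax": 0,"ay": 0,"az": 0,"fingers": 40},
  {"x": -3,"y": 0,"z": -0.5,"ax": 0,"ay": 0,"az": 0,"fingers": 40},
  {"x": -3,"y": 0,"z": -0.5,"ax": 0,"ay": 0,"az": 0,"fingers": 40},
])

```text
t: 6.8
eef_pos: [0.5425, -0.0062, 0.0586]
tool_rot: [-0.0, -0.046, 0.999, 0.0]
contact_force: [-3.3, -0.1, 1.0]
gripper_width: 0.466
grasp_force: 1.2
```

Call:
jog_arm([
  {"x": -3,"y": 0,"z": -0.5,"ax": 0,"ay": 0,"az": 0,"fingers": 40},
  {"x": -3,"y": 0,"z": -0.5,"ax": 0,"ay": 0,"az": 0,"fingers": 40},
  {"x": -3,"y": 0,"z": -0.5,"ax": 0,"ay": 0,"az": 0,"fingers": 40},
  {"x": -3,"y": 0,"z": -0.5,"ax": 0,"ay": 0,"az": 0,"fingers": 40},
  {"x": -2.5,"y": 0,"z": -0.4,"ax": 0,"ay": 0,"az": 0,"fingers": 40},
  {"x": -2.5,"y": 0,"z": -0.4,"ax": 0,"ay": 0,"az": 0,"fingers": 40},
  {"x": -2.5,"y": 0,"z": -0.4,"ax": 0,"ay": 0,"az": 0,"fingers": 40},
  {"x": -2.5,"y": 0,"z": -0.4,"ax": 0,"ay": 0,"az": 0,"fingers": 40},
])

```text
t: 7.6
eef_pos: [0.5643, -0.0042, 0.0622]
tool_rot: [-0.0, -0.046, 0.999, 0.0]
contact_force: [-1.6, -1.0, 1.1]
gripper_width: 0.468
grasp_force: 1.2
```

Run:
```python
from h import *
a,_=cam("side");b,_=cam("top")
o=np.zeros((400,800,3),np.uint8)
o[:,:400]=cv2.resize(a[155:265,285:395],(400,400));o[:,400:]=cv2.resize(b[130:240,275:385],(400,400))
cv2.imwrite("pics/p3.png",o);print(bot.get_obs()["eef_pos"],bot.get_obs()["contact_force"])
```

```text
[ 0.56497682 -0.00410723  0.06236403] [-0.33436959 -0.31237731  0.51620729]
```

View pics/p3.png

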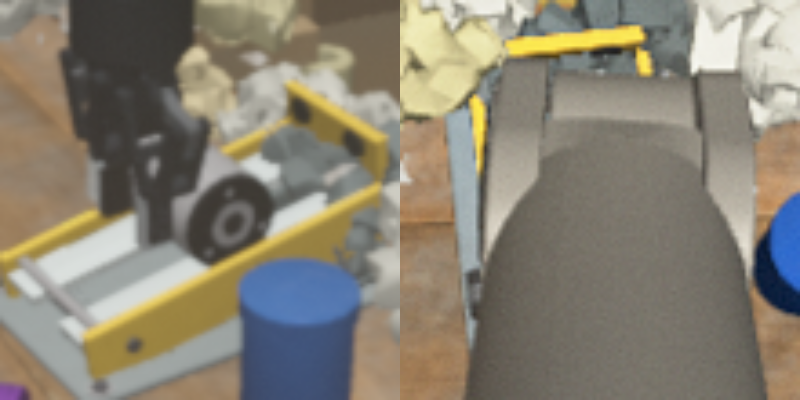

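The roller is square on the ramp, with its cap at (230,222) in the crop, and just reaching the catch. I continue.

Call:
jog_arm([
  {"x": -2,"y": 0,"z": -0.3,"ax": 0,"ay": 0,"az": 0,"fingers": 40},
  {"x": -2.5,"y": 0,"z": -0.4,"ax": 0,"ay": 0,"az": 0,"fingers": 40},
  {"x": -2.5,"y": 0,"z": -0.4,"ax": 0,"ay": 0,"az": 0,"fingers": 40},
  {"x": -2.5,"y": 0,"z": -0.4,"ax": 0,"ay": 0,"az": 0,"fingers": 40},
  {"x": -2.5,"y": 0,"z": -0.4,"ax": 0,"ay": 0,"az": 0,"fingers": 40},
  {"x": -2.5,"y": 0,"z": -0.4,"ax": 0,"ay": 0,"az": 0,"fingers": 40},
  {"x": -2.5,"y": 0,"z": -0.4,"ax": 0,"ay": 0,"az": 0,"fingers": 40},
  {"x": -2.5,"y": 0,"z": -0.4,"ax": 0,"ay": 0,"az": 0,"fingers": 40},
])

```text
t: 8.5
eef_pos: [0.5838, -0.0025, 0.0653]
tool_rot: [0.0, -0.046, 0.999, 0.0]
contact_force: [-1.8, -0.4, 0.7]
gripper_width: 0.468
grasp_force: 1.2
```

Call:
jog_arm([
  {"x": -2.5,"y": 0,"z": -0.4,"ax": 0,"ay": 0,"az": 0,"fingers": 40},
  {"x": -2.5,"y": 0,"z": -0.4,"ax": 0,"ay": 0,"az": 0,"fingers": 40},
  {"x": -2.5,"y": 0,"z": -0.4,"ax": 0,"ay": 0,"az": 0,"fingers": 40},
  {"x": -2.5,"y": 0,"z": -0.4,"ax": 0,"ay": 0,"az": 0,"fingers": 40},
  {"x": -2.5,"y": 0,"z": -0.4,"ax": 0,"ay": 0,"az": 0,"fingers": 40},
  {"x": -2.5,"y": 0,"z": -0.4,"ax": 0,"ay": 0,"az": 0,"fingers": 40},
  {"x": -2.5,"y": 0,"z": -0.4,"ax": 0,"ay": 0,"az": 0,"fingers": 40},
  {"x": -2.5,"y": 0,"z": -0.4,"ax": 0,"ay": 0,"az": 0,"fingers": 40},
])

```text
t: 9.3
eef_pos: [0.604, -0.0006, 0.0686]
tool_rot: [0.0, -0.046, 0.999, 0.0]
contact_force: [-3.9, -0.3, 2.2]
gripper_width: 0.472
grasp_force: 1.8
```

Call:
jog_arm([
  {"x": -2,"y": 0,"z": -0.3,"ax": 0,"ay": 0,"az": 0,"fingers": 40},
  {"x": -2,"y": 0,"z": -0.3,"ax": 0,"ay": 0,"az": 0,"fingers": 40},
  {"x": -2,"y": 0,"z": -0.3,"ax": 0,"ay": 0,"az": 0,"fingers": 40},
  {"x": -2,"y": 0,"z": -0.3,"ax": 0,"ay": 0,"az": 0,"fingers": 40},
  {"x": -2,"y": 0,"z": -0.3,"ax": 0,"ay": 0,"az": 0,"fingers": 40},
  {"x": -2,"y": 0,"z": -0.3,"ax": 0,"ay": 0,"az": 0,"fingers": 40},
  {"x": -2,"y": 0,"z": -0.3,"ax": 0,"ay": 0,"az": 0,"fingers": 40},
  {"x": -1.5,"y": 0,"z": -0.2,"ax": 0,"ay": 0,"az": 0,"fingers": 40},
])

```text
t: 10.1
eef_pos: [0.6195, 0.0009, 0.0709]
tool_rot: [0.0, -0.046, 0.999, 0.0]
contact_force: [-1.0, -0.0, 0.7]
gripper_width: 0.465
grasp_force: 0.6
```

Run:
```python
from h import *
a,_=cam("side")
cv2.imwrite("pics/p4.png",cv2.resize(a[155:245,300:400],(600,540),interpolation=2));print(bot.get_obs()["eef_pos"],bot.get_obs()["contact_force"])
```

```text
[0.61977874 0.00095116 0.07095997] [0.72246922 0.31758945 0.20980433]
```

View pics/p4.png

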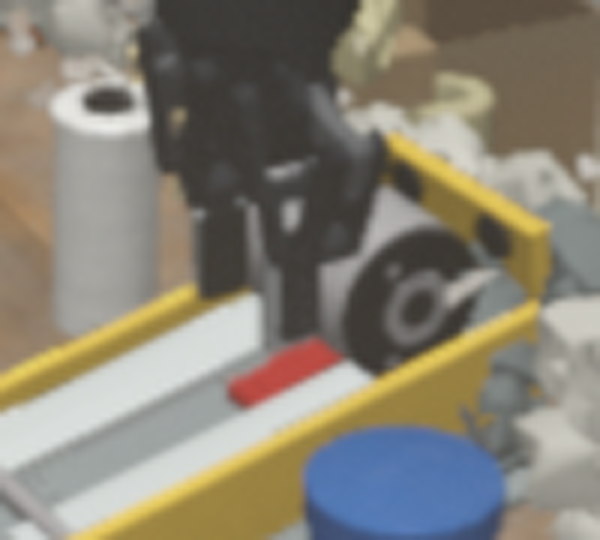

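The roller is past the catch, which is still pressed flush, with the cap at (415,305). It passes through the rubble without resistance. There is still a gap to the buffers, so I continue slowly.

Call:
jog_arm([
  {"x": -1.2,"y": 0,"z": -0.2,"ax": 0,"ay": 0,"az": 0,"fingers": 40},
  {"x": -1.2,"y": 0,"z": -0.2,"ax": 0,"ay": 0,"az": 0,"fingers": 40},
  {"x": -1.2,"y": 0,"z": -0.2,"ax": 0,"ay": 0,"az": 0,"fingers": 40},
  {"x": -1.2,"y": 0,"z": -0.2,"ax": 0,"ay": 0,"az": 0,"fingers": 40},
  {"x": -1.2,"y": 0,"z": -0.2,"ax": 0,"ay": 0,"az": 0,"fingers": 40},
  {"x": -1.2,"y": 0,"z": -0.2,"ax": 0,"ay": 0,"az": 0,"fingers": 40},
  {"x": -1.2,"y": 0,"z": -0.2,"ax": 0,"ay": 0,"az": 0,"fingers": 40},
  {"x": -1.2,"y": 0,"z": -0.2,"ax": 0,"ay": 0,"az": 0,"fingers": 40},
])

```text
t: 10.95
eef_pos: [0.6287, 0.0017, 0.0724]
tool_rot: [0.0, -0.046, 0.999, 0.0]
contact_force: [-0.3, -0.4, 0.4]
gripper_width: 0.468
grasp_force: 0.0
```

Call:
jog_arm([
  {"x": -0.7,"y": 0,"z": -0.1,"ax": 0,"ay": 0,"az": 0,"fingers": 40},
  {"x": -0.7,"y": 0,"z": -0.1,"ax": 0,"ay": 0,"az": 0,"fingers": 40},
  {"x": -0.7,"y": 0,"z": -0.1,"ax": 0,"ay": 0,"az": 0,"fingers": 40},
  {"x": -0.7,"y": 0,"z": -0.1,"ax": 0,"ay": 0,"az": 0,"fingers": 40},
  {"x": -0.7,"y": 0,"z": -0.1,"ax": 0,"ay": 0,"az": 0,"fingers": 40},
  {"x": -0.7,"y": 0,"z": -0.1,"ax": 0,"ay": 0,"az": 0,"fingers": 40},
  {"x": -0.7,"y": 0,"z": -0.1,"ax": 0,"ay": 0,"az": 0,"fingers": 40},
  {"x": -0.7,"y": 0,"z": -0.1,"ax": 0,"ay": 0,"az": 0,"fingers": 40},
])

```text
t: 11.75
eef_pos: [0.6334, 0.0021, 0.073]
tool_rot: [-0.001, -0.046, 0.999, 0.0]
contact_force: [-2.0, 0.1, 1.8]
gripper_width: 0.472
grasp_force: 1.2
```

Call:
jog_arm([
  {"x": -0.5,"y": 0,"z": -0.1,"ax": 0,"ay": 0,"az": 0,"fingers": 40},
  {"x": -0.5,"y": 0,"z": -0.1,"ax": 0,"ay": 0,"az": 0,"fingers": 40},
  {"x": -0.5,"y": 0,"z": -0.1,"ax": 0,"ay": 0,"az": 0,"fingers": 40},
  {"x": -0.5,"y": 0,"z": -0.1,"ax": 0,"ay": 0,"az": 0,"fingers": 40},
  {"x": -0.5,"y": 0,"z": -0.1,"ax": 0,"ay": 0,"az": 0,"fingers": 40},
  {"x": -0.5,"y": 0,"z": -0.1,"ax": 0,"ay": 0,"az": 0,"fingers": 40},
  {"x": 0,"y": 0,"z": 0,"ax": 0,"ay": 0,"az": 0,"fingers": 40},
  {"x": 0,"y": 0,"z": 0,"ax": 0,"ay": 0,"az": 0,"fingers": 40},
])

```text
t: 12.55
eef_pos: [0.6354, 0.0023, 0.0734]
tool_rot: [-0.002, -0.046, 0.999, 0.0]
contact_force: [-7.3, -0.4, 4.2]
gripper_width: 0.467
grasp_force: 3.6
```

Run:
```python
from h import *
a,_=cam("side")
cv2.imwrite("pics/p5.png",cv2.resize(a[155:245,300:400],(600,540),interpolation=2));print(bot.get_obs()["eef_pos"],bot.get_obs()["contact_force"])
```

```text
[0.63536347 0.00229736 0.07340905] [-7.61869794 -0.30615125  4.46670247]
```

View pics/p5.png

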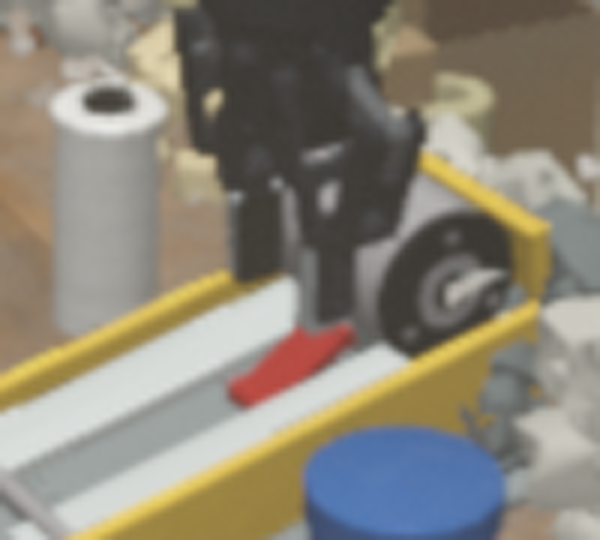

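Force has risen to 7.6 N, so the roller is against the stop. The catch shows its raised, angled profile at (300,360). I ease off slowly, watching that it holds.

Call:
jog_arm([
  {"x": 0.5,"y": 0,"z": 0,"ax": 0,"ay": 0,"az": 0,"fingers": 40},
  {"x": 0.5,"y": 0,"z": 0,"ax": 0,"ay": 0,"az": 0,"fingers": 40},
  {"x": 0.5,"y": 0,"z": 0,"ax": 0,"ay": 0,"az": 0,"fingers": 40},
  {"x": 0.5,"y": 0,"z": 0,"ax": 0,"ay": 0,"az": 0,"fingers": 40},
  {"x": 0.5,"y": 0,"z": 0,"ax": 0,"ay": 0,"az": 0,"fingers": 40},
  {"x": 0.5,"y": 0,"z": 0,"ax": 0,"ay": 0,"az": 0,"fingers": 40},
  {"x": 0.5,"y": 0,"z": 0,"ax": 0,"ay": 0,"az": 0,"fingers": 40},
  {"x": 0.5,"y": 0,"z": 0,"ax": 0,"ay": 0,"az": 0,"fingers": 40},
])

```text
t: 13.4
eef_pos: [0.6335, 0.0022, 0.074]
tool_rot: [0.0, -0.046, 0.999, 0.0]
contact_force: [-0.4, -0.1, -0.1]
gripper_width: 0.464
grasp_force: 0.2
```

Call:
jog_arm([
  {"x": 1,"y": 0,"z": 0,"ax": 0,"ay": 0,"az": 0,"fingers": 40},
  {"x": 1,"y": 0,"z": 0,"ax": 0,"ay": 0,"az": 0,"fingers": 40},
  {"x": 1,"y": 0,"z": 0,"ax": 0,"ay": 0,"az": 0,"fingers": 40},
  {"x": 1,"y": 0,"z": 0,"ax": 0,"ay": 0,"az": 0,"fingers": 40},
  {"x": 1,"y": 0,"z": 0,"ax": 0,"ay": 0,"az": 0,"fingers": 40},
  {"x": 1,"y": 0,"z": 0,"ax": 0,"ay": 0,"az": 0,"fingers": 40},
  {"x": 1,"y": 0,"z": 0,"ax": 0,"ay": 0,"az": 0,"fingers": 40},
  {"x": 1,"y": 0,"z": 0,"ax": 0,"ay": 0,"az": 0,"fingers": 40},
])

```text
t: 14.2
eef_pos: [0.625, 0.0014, 0.0738]
tool_rot: [0.0, -0.046, 0.999, 0.0]
contact_force: [-0.4, 0.6, -0.9]
gripper_width: 0.471
grasp_force: 0.0
```

Run:
```python
from h import *
a,_=cam("side")
cv2.imwrite("pics/p6.png",cv2.resize(a[155:245,300:400],(600,540),interpolation=2));print(bot.get_obs()["eef_pos"],bot.get_obs()["contact_force"])
```

```text
[0.62482782 0.0013269  0.07376974] [ 0.66035369 -0.41432162  0.25537886]
```

View pics/p6.png

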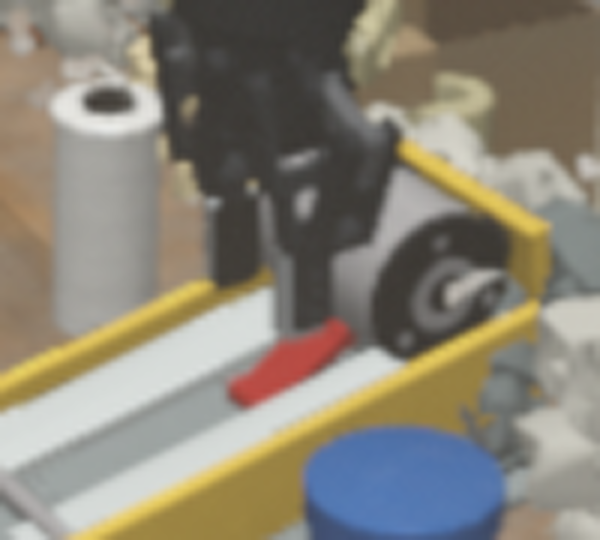

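The fingers are clear. The roller settled only about 2 mm back onto the raised catch (cap now at (440,290)) and stays there. I retreat back and up, then verify.

Call:
jog_arm([
  {"x": 4,"y": 0,"z": 0,"ax": 0,"ay": 0,"az": 0,"fingers": 40},
  {"x": 8,"y": 0,"z": 0,"ax": 0,"ay": 0,"az": 0,"fingers": 40},
  {"x": 10,"y": 0,"z": 0,"ax": 0,"ay": 0,"az": 0,"fingers": 40},
  {"x": 15,"y": 0,"z": -5,"ax": 0,"ay": 0,"az": 0,"fingers": 40},
  {"x": 15,"y": 0,"z": -20,"ax": 0,"ay": 0,"az": 0,"fingers": 40},
  {"x": 10,"y": 0,"z": -30,"ax": 0,"ay": 0,"az": 0,"fingers": 40},
  {"x": 10,"y": 0,"z": -30,"ax": 0,"ay": 0,"az": 0,"fingers": 40},
  {"x": 0,"y": 0,"z": -20,"ax": 0,"ay": 0,"az": 0,"fingers": 40},
])

```text
t: 15.05
eef_pos: [0.5518, -0.0057, 0.1805]
tool_rot: [0.0, -0.046, 0.999, 0.0]
contact_force: [1.1, 0.2, -0.1]
gripper_width: 0.47
grasp_force: 0.0
```

Run:
```python
from h import *
a,_=cam("side");b,_=cam("top")
o=np.zeros((400,800,3),np.uint8)
o[:,:400]=cv2.resize(a[155:265,290:400],(400,400));o[:,400:]=cv2.resize(b[130:260,280:410],(400,400))
cv2.imwrite("pics/p7.png",o)
```

```text
(no output)
```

View pics/p7.png

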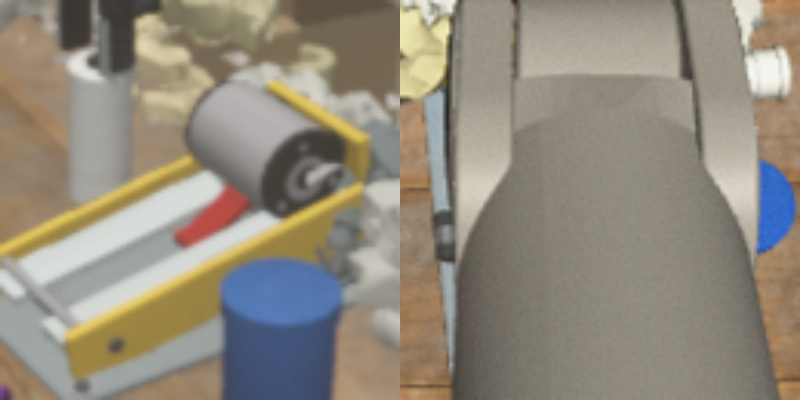

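The roller sits at the stop, with its cap at (305,180) in the crop. The red catch stands up behind it at (215,215), the capacitor and tin are in place, and the robot is clear.

```bash
python3 -c "
from station import bot
print(bot.hand_in())"
```

```text
the job is handed in; nothing more can be done
None
```

The roller is up against the stop, settled about 2 mm back onto the raised red catch, which held it after I let go; I handed the job in at about 15 s, with the capacitor and tin undisturbed in the last pictures and no separate check made on the tee.

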